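# Lock the tin lane with its stop bar

## Robot

A 6-joint arm with a two-finger parallel gripper is mounted at the origin on a cart in front of the work surface, level with it; the furniture and walls round the work are solid. World frame = base frame: x ahead of the robot, y to its left, z up, the work surface at z = 0. Lengths are in m, angles in rad, forces in N, time in s.
With the tool pointing down it reaches from about 0.3 to 0.775 m from the base axis. Payload 14.6 kg.
Tool frame: the origin (TCP) lies at the very end of the fingers, on their centre line; the grasp point (between the pads) lies 19 mm behind it; z points along the fingers, y is the line along which they close (so a half turn about z gives the same grasp; the last joint's range is limited). The gripper opens to 94 mm and grips with 3 to 60 N. Pads are 16 mm wide; open, the fingers measure 119 mm over their backs; the gripper's body (75 mm by 177 mm) begins 78 mm behind the grasp point.
Start: joints at [-1.357, 0.3, 1.521, -0, 1.321, -0.067], TCP at [0.152, -0.528, 0.205] pointing down, gripper open.
Joint ranges: [-3.03, 3.03], [-0.79, 2.21], [0.23, 2.52], [-1.04, 4.18], [0, 3.07], [-2.55, 2.55]. Speed limits (rad/s): [2.22, 2.22, 2.57, 3.14, 3.14, 3.14].

## Interface

Orientations are given as [roll, pitch, yaw] about the fixed x, y, z axes, in that order (R = Rz(yaw) Ry(pitch) Rx(roll)).
In Python, from station import ctrl gives the robot as it stands.
- The arm moves only by the tool move_arm, never from a script. Its argument "increments" is a list of rows, each a list of 7 numbers: the opening, from 0 (shut) to 1 (fully open), then the shift along the tool's x, y, z in units of 50 mm (1.0 is 50 mm), then the turn, a rotation vector about the tool's x, y, z in rad. In form: [[claw, tx, ty, tz, rx, ry, rz], ...]. A call has 1 to 20 rows; each row shifts and turns the commanded pose from where the row before left it, along the tool's axes as they then stand; what a row does not reach is not made up. A row lasts 1/10 s, in which the tool goes at most 50 mm and 8.59 degrees, less where a joint would pass 70% of its speed; a pose out of reach is approached as far as the arm can. A call is refused whole if a number of a shift passes 1 or a number of a turn 0.15, either way. A call with a gripper value outside its range is refused whole. The fingers move at their own pace and stop on an object; "force" is the grip in N (left out, the last holds). Time passes only in rows, so rows that do not move let the fingers close. It gives the time, the measured TCP pose, the force, the opening and the grip force at its end, in the units of the state.
- ctrl.get_obs(): the state, without advancing time (a new reading comes with each control period).
- ctrl.camera(name): name is "side" or "top"; returns a dict with "color" (400x640x3 uint8, blue, green, red), "K" (3x3 intrinsics, pixels), "pose" (4x4, takes a point from camera to world coordinates). Camera axes: x right, y down, z forward; pixel columns grow to the right and rows downward; lengths in m; the calibration is good to about 2 mm. A picture is of the moment at which its call begins. There is no depth.
- ctrl.hand_in(): hands the job in; it is judged then, once.
Trained networks look in a picture, given as the dict that the camera call returned (one of the last four; its "shot" number tells which), for a name from the list of things; names that differ only in an ending like _2 or _b are one class to them, and where a whole thing is asked for, a point or a joint stands for the part that bears it (a point fixed in the world has none). Each returns a list of dicts, best first, with "conf" (0 to 1); they miss things now and then, are a little off and sometimes report something else, mostly with a low value. They report only what shows in the picture. A call takes as long as a camera call.
- ctrl.cut_out(name, picture): "mask" (400x640 bool, what is visible of it) and "centre" ([row, column] in pixels, amid what is visible of it).
The state is a dict: "time_s": time; "qpos": joint angles; "joint_vel": joint speeds; "tau": joint torques, N m; "ee_pos": TCP position; "eef_rot": TCP orientation; "force": force on the tool from outside, world axes, zero at the start; "moment": the same for the moment, N m; "grip_width": finger opening in m; "grip_force": force on a finger pad.
Only numpy, scipy, OpenCV 4.12 (cv2) and the standard library are available. Lean on these libraries where they do the work, as an engineer would, in place of code of your own. Each camera call takes 0.05 s, during which the arm holds its last target. There are 200 camera calls.

## Task

Close the stop gate of the tin lane: push the red peg round with the fingertips until the slot in the steel locking disc lines up with the bar, then push the blue tab so that the bar slides through the disc and fully home across the mouth of the lane. Do not ram anything or pick anything up, and leave the tins in the lane and everything else on the table where they are.

Things in the scene. Friction and masses are not known exactly. Their poses are not given: they have to be found in the camera images.
- tin_gate: the tin lane with its stop gate, fixed to the table; white base 8 mm thick, yaw varies. Origin on the table (z = 0) under the locking disc's axis; z up. On its -y side the lane: two aluminium rails along x, 76 mm apart, tops 26 mm above the table, the nearer with an 18 mm opening at x = 0. The stop bar comes from its +y side along the line x = 0
- disc_top (a point): point on the locking disc's vertical axis at the height of its top, 34 mm above the table. Disc: steel, 76 mm across, with an open-topped slot 18 mm wide right across its middle. A bar pushed at a disc more than about 0.2 rad out of line is stopped by its rim
- lock_disc (a joint): angle of the locking disc, rad, positive counter-clockwise from above. 0 = its slot lies exactly along the bar's line. Turns from -0.5 to 1.8 and starts between 0.6 and 1.5, so it has to be turned clockwise; nothing stops it at 0. Stays where it is left (friction 0.06 N m, about 2.4 N at the peg)
- peg_top (a point): centre of the top of the red peg on the disc: 12 mm across, from 34 to 64 mm above the table, 25 mm from the disc's axis. At disc angle 0 it stands on the -x side of the axis in the frame of tin_gate, at angle 1.57 on the -y side (towards the lane)
- stop_bar (a joint): travel of the stop bar, m, along -y of tin_gate: 0 = fully drawn back, 0.130 = fully home (tab against the strap, tip about 29 mm into the lane). Starts between 0 and 0.008. Slides with about 2 N friction and stays where it is left. Bar: steel, 12 x 12 mm, 16 to 28 mm above the table
- tab_top (a point): centre of the top of the blue tab standing on the bar's outer (+y) end: 24 mm wide across the bar, 8 mm thick along it, top 62 mm above the table. Push its outer face towards -y of tin_gate. At travel t it stands at x = 0, y = 0.186 - t in that frame. Below it the guide rails, tops 24 mm above the table, 30 mm wide together, run from y = 47 to 203 mm
- bar_tip (a point): end of the bar's tip, at mid-height 22 mm above the table, 137 mm ahead (-y of tin_gate) of the tab's middle; the last 14 mm taper from 12 to 4 mm wide, so it centres itself in the slot
- strap (a point): top of the aluminium strap over the bar, next to the disc, at x = 0, y = 48 mm in the frame of tin_gate, 35 mm above the table; 8 mm long along the bar, 32 mm wide; the tab stops against it
- lane_tin_a: gold closed tin, 66 mm across, 22 mm high, standing in the lane next to the bar's path; origin at the centre of its underside
- lane_tin_b: second gold closed tin, 66 mm across, 22 mm high, behind the first in the lane; origin at the centre of its underside
- jar: bystander: white sample jar with orange lid, 69 mm across, 75 mm high, on the table to the left; origin at the centre of its underside
- loose_tin: bystander: gold closed tin, 66 mm across, 22 mm high, on the table to the left; origin at the centre of its underside
- spatula: bystander: spatula with blue handle, 205 x 26 x 12 mm, lying on the table to the right; origin at the centre of its underside

How it is judged:
By the outcome, as a careful person would: the job done as asked, in the order asked, and still so for the second after the job is handed in, with the robot touching nothing.
It also fails if it takes over 58 s, if anything falls off the work surface, if the arm or the gripper's body presses on something with over 40 N, if the wrist force passes 120 N, or if a joint passes its speed limit or range.

## Working session

There is one attempt and no reset: what is moved stays moved. The work goes in short steps, Python scripts to look and compute and a tool call to move; the robot and the scene stay as the last step left them, time stands still between calls to the robot, and variables do not carry over. Pictures are saved under pics/ and viewed, at most 10 in all, crops included, and the job is handed in when it is done.

Besides the shell and the picture viewer there is one more tool, called after "Request:" as name(argument=value, ...) on one line, values as JSON. move_arm: Moves the arm, as the interface text tells. Its arguments: {"type":"object","properties":{"increments":{"type":"array","items":{"type":"array","items":{"type":"number"}}},"force":{"type":"number"}},"required":["increments"]}

```bash
mkdir -p pics; cat > h.py <<'E'
import numpy as np, cv2
from station import ctrl
def ray(p,u,v):
    d=p["pose"][:3,:3]@np.linalg.inv(p["K"])@[u,v,1.]; return p["pose"][:3,3],d
def at(p,u,v,z):
    o,d=ray(p,u,v); return o+d*(z-o[2])/d[2]
def proj(p,X):
    c=np.linalg.inv(p["pose"])@np.append(X,1); q=p["K"]@c[:3]; return q[:2]/q[2]
E
python3 - <<'E'
from h import *
for n in("top","side"):
    p=ctrl.camera(n); p["color"]; cv2.imwrite(f"pics/{n}0.png",p["color"])
    print(n,p["pose"][:3,3].round(3))
    for k,z in(("disc_top",.034),("peg_top",.05),("tab_top",.05),("lane_tin_a",.022),("jar",.07),("spatula",.01)):
        for r in ctrl.cut_out(k,p)[:2]:
            v,u=r["centre"]; print(k,round(r["conf"],2),(round(u),round(v)),int(r["mask"].sum()),at(p,u,v,z).round(3))
o=ctrl.get_obs(); print(o["time_s"],o["ee_pos"],o["eef_rot"],o["grip_width"])
E
```

```text
top [0.363 0.006 1.209]
disc_top 0.97 (320, 215) 3596 [0.536 0.019 0.034]
peg_top 0.84 (323, 214) 406 [0.535 0.007 0.05 ]
tab_top 0.73 (290, 221) 134 [0.516 0.113 0.05 ]
lane_tin_a 0.88 (350, 198) 298 [ 0.594 -0.081  0.022]
lane_tin_a 0.86 (344, 175) 313 [ 0.67  -0.065  0.022]
jar 0.92 (194, 233) 446 [0.477 0.411 0.07 ]
spatula 0.94 (437, 238) 375 [ 0.46  -0.363  0.01 ]
spatula 0.35 (320, 214) 3458 [0.543 0.018 0.01 ]
side [ 0.469 -0.881  0.53 ]
disc_top 0.84 (314, 235) 2723 [ 0.54  -0.062  0.034]
peg_top 0.72 (288, 167) 433 [0.48  0.396 0.05 ]
tab_top 0.45 (305, 196) 207 [0.528 0.142 0.05 ]
tab_top 0.23 (314, 237) 2697 [ 0.537 -0.1    0.05 ]
lane_tin_a 0.91 (334, 240) 361 [ 0.591 -0.072  0.022]
lane_tin_a 0.66 (359, 239) 356 [ 0.658 -0.073  0.022]
jar 0.61 (286, 169) 402 [0.472 0.327 0.07 ]
spatula 0.81 (278, 331) 970 [ 0.448 -0.363  0.01 ]
0.7 [ 0.15240002 -0.52845111  0.20545635] [3.14158896e+00 1.77897817e-06 2.80742080e-01] 0.0941880016925249
```

View pics/top0.png

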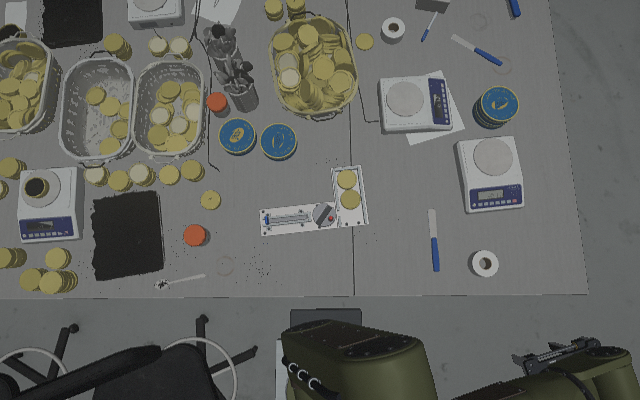

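View pics/side0.png

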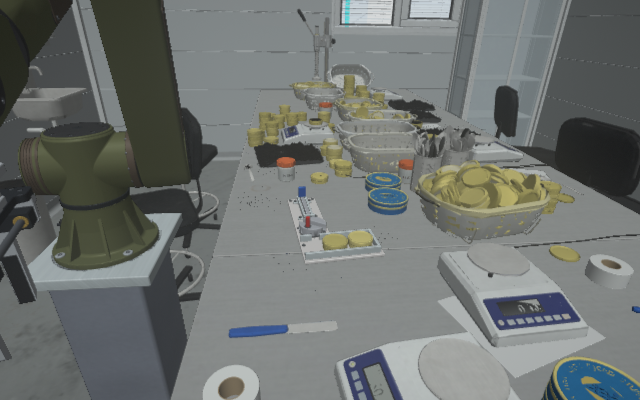

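```bash
python3 - <<'E'
from h import *
a=cv2.imread("pics/top0.png")[155:245,250:380]; b=cv2.imread("pics/side0.png")[175:265,270:400]
cv2.imwrite("pics/c0.png",np.vstack([cv2.resize(x,None,fx=4.3,fy=3.3 if 0 else 3.3) if 0 else cv2.resize(x[:, :],(780 if 0 else 430,298),interpolation=cv2.INTER_CUBIC) for x in(a,b)]))
for n in("top","side"):
    p=ctrl.camera(n); c=p["color"]; h=cv2.cvtColor(c,cv2.COLOR_BGR2HSV)
    x0,x1,y0,y1=(255,375,160,240) if n=="top" else (285,390,180,265)
    H,S,V=[h[...,i].astype(int) for i in range(3)]
    for nm,m in(("red",((H<8)|(H>172))&(S>110)&(V>60)),("blue",(H>98)&(H<125)&(S>110)&(V>50))):
        k=np.zeros(m.shape,np.uint8); k[y0:y1,x0:x1]=m[y0:y1,x0:x1]
        N,L,st,ce=cv2.connectedComponentsWithStats(k)
        for i in range(1,N):
            if st[i,4]>3: print(n,nm,st[i],ce[i].round(2))
E
```

```text
top red [329 216   4   4  12] [330.25 217.67]
top blue [265 216   3   8  16] [265.62 219.44]
side red [306 216   4  11  40] [307.42 221.18]
side blue [369 180  21   5  53] [379.64 181.89]
side blue [369 184  11   4  13] [374.15 185.54]
side blue [299 187   6  10  58] [301.43 191.34]
side blue [367 188   4   3   6] [368.33 188.83]
side blue [371 189  19  14 176] [380.85 195.12]
side blue [371 201  19   6  30] [380.57 204.33]
side blue [370 206  20   9  77] [380.18 210.61]
```

View pics/c0.png

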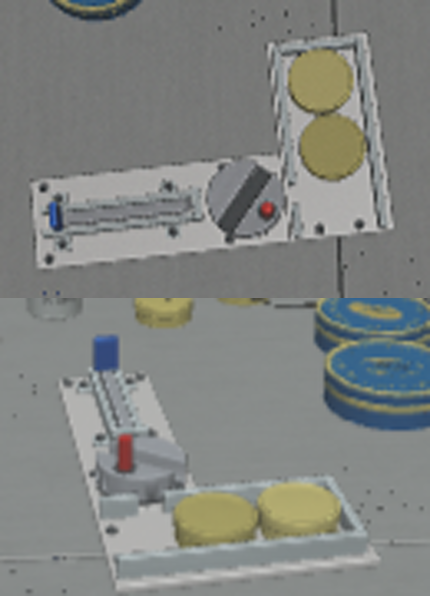

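```bash
cat > fit.py <<'E'
from h import *
from scipy.optimize import least_squares
def blobs(p,n,W):
    c=p["color"]; h=cv2.cvtColor(c,cv2.COLOR_BGR2HSV); H,S,V=[h[...,i].astype(int) for i in range(3)]; out=[]
    for (x0,x1,y0,y1),m in zip(W[n],(((H<8)|(H>172))&(S>110)&(V>60),(H>98)&(H<125)&(S>110)&(V>50))):
        k=np.zeros(m.shape,bool); k[y0:y1,x0:x1]=m[y0:y1,x0:x1]; v,u=np.nonzero(k)
        out.append(np.array([u.mean(),v.mean()]) if len(u)>5 else None)
    return out
def circ(p,x0):  # disc centre in the top picture: strongest gradient on the projected rim
    g=cv2.GaussianBlur(cv2.cvtColor(p["color"],cv2.COLOR_BGR2GRAY),(0,0),.7).astype(np.float32)
    g=np.hypot(cv2.Sobel(g,cv2.CV_32F,1,0),cv2.Sobel(g,cv2.CV_32F,0,1))
    a=np.linspace(0,2*np.pi,90); best=[]
    for dx in np.arange(-.015,.0151,.001):
        for dy in np.arange(-.015,.0151,.001):
            q=np.float32([proj(p,[x0[0]+dx+.038*np.cos(t),x0[1]+dy+.038*np.sin(t),.034]) for t in a])
            best.append((np.minimum(cv2.remap(g,q[None,:,0],q[None,:,1],cv2.INTER_LINEAR),150).mean(),x0[0]+dx,x0[1]+dy))
    best.sort(reverse=True); return np.array(best[:8])
E
python3 - <<'E'
from fit import *
W={"top":[(320,340,208,228),(258,272,210,230)],"side":[(300,315,210,232),(295,307,183,200)]}
P={n:ctrl.camera(n) for n in("top","side")}
B={n:blobs(P[n],n,W) for n in P}; print(B, P["top"]["K"][0,0],P["side"]["K"][0,0])
t=P["top"]; x0=at(t,324.3,214.3,.034); b=circ(t,x0); print(x0,b.round(4)); c=b[:4,1:].mean(0)
print("peg top-view",at(t,*B["top"][0],.058),"tab top-view",at(t,*B["top"][1],.055))
for i,nm in enumerate(("peg","tab")):   # triangulate
    o1,d1=ray(t,*B["top"][i]); o2,d2=ray(P["side"],*B["side"][i])
    s=np.linalg.lstsq(np.c_[d1,-d2],o2-o1,rcond=None)[0]; print(nm,o1+d1*s[0],o2+d2*s[1])
    X=at(t,*B["top"][i],.055)[:2]; print(np.linalg.norm(X-c), np.degrees(np.arctan2(*(X-c)[::-1])))
for n in P:
  for k in("strap","bar_tip","tab_top"):
    for r in ctrl.cut_out(k,P[n])[:1]: print(n,k,r["conf"],r["centre"],r["mask"].sum())
E
```

```text
{'top': [array([330.38461538, 217.61538462]), array([265.76470588, 219.64705882])], 'side': [array([307.425, 221.175]), array([301.43103448, 191.34482759])]} 366.5881012958381 368.45125193236373
[0.53821941 0.00390081 0.034     ] [[1.197581e+02 5.372000e-01 5.900000e-03]
 [1.186370e+02 5.362000e-01 5.900000e-03]
 [1.179926e+02 5.372000e-01 4.900000e-03]
 [1.173619e+02 5.382000e-01 5.900000e-03]
 [1.166746e+02 5.362000e-01 4.900000e-03]
 [1.164769e+02 5.372000e-01 6.900000e-03]
 [1.162318e+02 5.352000e-01 5.900000e-03]
 [1.161374e+02 5.362000e-01 6.900000e-03]]
peg top-view [ 0.52384381 -0.01521113  0.058     ] tab top-view [0.51971664 0.19009752 0.055     ]
peg [ 0.52514729 -0.01538549  0.04867527] [ 0.52556396 -0.01538064  0.04873343]
0.02460545695973785 -121.77330046083762
tab [0.52129703 0.19195003 0.0433665 ] [0.52009548 0.19193251 0.04320048]
0.18527529385931382 95.4207582421387
top strap 0.71 [214.1, 317.2] 3131
top bar_tip 0.56 [220.4, 281.0] 178
top tab_top 0.68 [218.6, 282.4] 150
side strap 0.66 [236.0, 314.0] 2460
side bar_tip 0.47 [195.1, 304.7] 175
side tab_top 0.7 [192.8, 303.2] 155
```

Request:
move_arm(increments=[[0,0.52,-0.37,0,0,0,0],[0,0.52,-0.37,0,0,0,0],[0,0.52,-0.37,0,0,0,0],[0,0.52,-0.37,0,0,0,0],[0,0.52,-0.37,0,0,0,0],[0,0.52,-0.37,0,0,0,0],[0,0.52,-0.37,0,0,0,0],[0,0.52,-0.37,0,0,0,0],[0,0.52,-0.37,0,0,0,0],[0,0.52,-0.37,0,0,0,0],[0,0.52,-0.37,0,0,0,0],[0,0.52,-0.37,0,0,0,0],[0,0.52,-0.37,0,0,0,0],[0,0.52,-0.37,0,0,0,0],[0,0.52,-0.37,0,0,0,0],[0,0.52,-0.37,0,0,0,0],[0,0.52,-0.37,0,0,0,0],[0,0.52,-0.37,0,0,0,0],[0,0.52,-0.37,0,0,0,0],[0,0.52,-0.37,0,0,0,0]], force=10)

```text
time_s: 3.2
ee_pos: [0.5502, -0.0276, 0.2055]
eef_rot: [3.142, -0.0, 0.281]
force: [-0.2, -1.0, 1.0]
grip_width: 0.0005
grip_force: 0.0
```

Request:
move_arm(increments=[[0,0,0,0,0,0,-0.144],[0,0,0,0,0,0,-0.144],[0,0,0,0,0,0,-0.144],[0,0,0,0,0,0,-0.144],[0,0,0,0,0,0,-0.144],[0,0,0,0,0,0,-0.144],[0,0,0,0,0,0,-0.144],[0,0,0,0,0,0,-0.144],[0,0,0,0,0,0,-0.144],[0,0,0,0,0,0,-0.144],[0,0,0,0,0,0,-0.144],[0,0,0,0,0,0,-0.144],[0,0,0,0,0,0,-0.144],[0,0,0,0,0,0,-0.144],[0,0,0,0,0,0,-0.144],[0,0,0,0,0,0,-0.144],[0,0,0,0,0,0,0],[0,0,0,0,0,0,0]])

```text
time_s: 5.0
ee_pos: [0.5495, -0.0288, 0.2055]
eef_rot: [3.142, 0.0, 2.58]
force: [0.0, -0.4, -0.5]
grip_width: 0.0008
grip_force: 0.0
```

Request:
move_arm(increments=[[0,0,0,0.4,0,0,0],[0,0,0,0.4,0,0,0],[0,0,0,0.4,0,0,0],[0,0,0,0.4,0,0,0],[0,0,0,0.4,0,0,0],[0,0,0,0.4,0,0,0],[0,0,0,0.4,0,0,0],[0,0,0,0.2,0,0,0],[0,0,0,0.17,0,0,0],[0,0,0,0.1,0,0,0],[0,0,0,0,0,0,0],[0,0,0,0,0,0,0]])

```text
time_s: 6.2
ee_pos: [0.5498, -0.0289, 0.0425]
eef_rot: [3.141, 0.001, 2.584]
force: [0.5, -0.1, -0.2]
grip_width: 0.0006
grip_force: 0.0
```

```bash
python3 - <<'E'
from h import *
o=ctrl.get_obs(); print(o["ee_pos"],o["force"])
ims=[]
for n,(x,y) in(("top",(270,160)),("side",(265,175))):
    p=ctrl.camera(n); print(n,proj(p,o["ee_pos"])); ims.append(cv2.resize(p["color"][y:y+90,x:x+90],(400,400),interpolation=cv2.INTER_CUBIC))
cv2.imwrite("pics/c1.png",np.hstack(ims))
E
```

```text
[ 0.5498499  -0.02885513  0.04253551] [ 0.47243085 -0.06113306 -0.17650814]
top [334.43408154 210.23843461]
side [316.84617124 225.34255322]
```

View pics/c1.png

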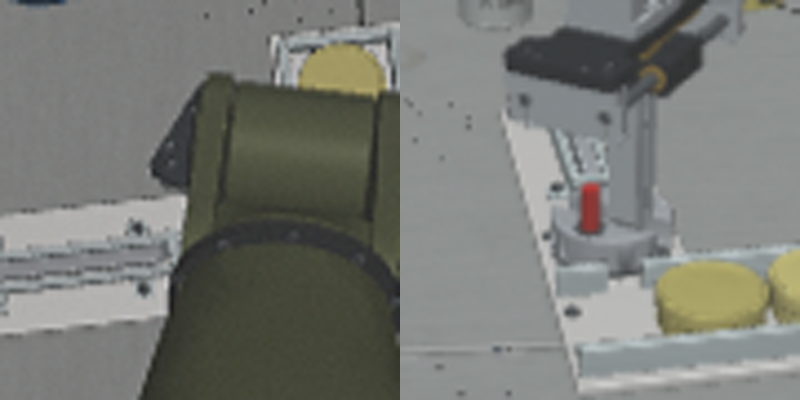

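Request:
move_arm(increments=[[0,0.1,0,0,0,0,0],[0,0.06,0,0,0,0,0],[0,0.04,0,0,0,0,0],[0,0.02,0,0,0,0,0],[0,0,0,0,0,0,0],[0,0,0,0,0,0,0]])

```text
time_s: 6.9
ee_pos: [0.5402, -0.0231, 0.042]
eef_rot: [3.142, 0.0, 2.585]
force: [0.0, -0.7, 1.5]
grip_width: 0.0005
grip_force: 0.5
```

Request:
move_arm(increments=[[0,0.02,0,0,0,0,0],[0,0.02,0,0,0,0,0],[0,0,0,0,0,0,0],[0,0,0,0,0,0,0]])

```text
time_s: 7.3
ee_pos: [0.5385, -0.022, 0.042]
eef_rot: [3.142, 0.0, 2.585]
force: [1.0, -2.8, -0.0]
grip_width: 0.0005
grip_force: 1.2
```

Request:
move_arm(increments=[[0,0.02,0,0,0,0,0],[0,0.02,0,0,0,0,0],[0,0,0,0,0,0,0],[0,0,0,0,0,0,0]])

```text
time_s: 7.7
ee_pos: [0.5367, -0.0208, 0.0419]
eef_rot: [3.142, -0.0, 2.585]
force: [0.8, -2.4, 1.0]
grip_width: 0.0004
grip_force: 0.9
```

```bash
cat > ang.py <<'E'
from h import *
C=np.array([.537,.0055]); yaw=.094
def angle(pr=True):
    p=ctrl.camera("side"); h=cv2.cvtColor(p["color"],cv2.COLOR_BGR2HSV); H,S,V=[h[...,i].astype(int) for i in range(3)]
    m=((H<8)|(H>172))&(S>110)&(V>60); k=np.zeros(m.shape,bool); k[205:240,290:325]=m[205:240,290:325]
    v,u=np.nonzero(k); a=np.linspace(-.6,1.8,481)
    q=np.array([proj(p,[*(C+.025*np.array([-np.cos(yaw+t),-np.sin(yaw+t)])),.0487]) for t in a])
    f=a[np.argmin(abs(q[:,0]-u.mean()))]; o=ctrl.get_obs()
    print("n",len(u),"uv",u.mean().round(2),v.mean().round(2),"theta from u",f.round(3),"model v",q[np.argmin(abs(q[:,0]-u.mean())),1].round(2))
    print("u vs theta",[(t,proj(p,[*(C+.025*np.array([-np.cos(yaw+t),-np.sin(yaw+t)])),.0487]).round(2).tolist()) for t in(0.,.3,.6,.9)])
    print(o["ee_pos"].round(4),o["force"].round(1))
angle()
E
python3 ang.py
```

```text
n 16 uv 305.5 221.44 theta from u 0.755 model v 220.87
u vs theta [(0.0, [302.06, 218.07]), (0.3, [302.86, 219.32]), (0.6, [304.43, 220.41]), (0.9, [306.61, 221.23])]
[ 0.5367 -0.0208  0.0419] [ 1.2 -2.5  0.8]
```

Request:
move_arm(increments=[[0,0.0225,-0.036,0,0,0,0.08],[0,0.0225,-0.036,0,0,0,0.08],[0,0.0225,-0.036,0,0,0,0.08],[0,0.0225,-0.036,0,0,0,0.08],[0,0.0254,-0.0164,0,0,0,0.05],[0,0.0254,-0.0164,0,0,0,0.05],[0,0.0254,-0.0164,0,0,0,0.05],[0,0.0254,-0.0164,0,0,0,0.05],[0,0.0254,-0.0164,0,0,0,0.05],[0,0.0254,-0.0164,0,0,0,0.05],[0,0.0254,-0.0164,0,0,0,0.05],[0,0.0254,-0.0164,0,0,0,0.05],[0,0.0254,-0.0164,0,0,0,0.05],[0,0.0254,-0.0164,0,0,0,0.05],[0,0,0,0,0,0,0],[0,0,0,0,0,0,0]])

```text
time_s: 9.35
ee_pos: [0.5157, -0.016, 0.0419]
eef_rot: [-3.141, -0.0, 1.766]
force: [-0.1, -0.5, 0.3]
grip_width: 0.0005
grip_force: 0.2
```

```bash
python3 ang.py; python3 - <<'E'
from h import *
p=ctrl.camera("side"); cv2.imwrite("pics/c2.png",cv2.resize(p["color"][185:265,270:370],(800,640)[:1]+(600,),interpolation=cv2.INTER_CUBIC))
E
```

```text
n 0 uv nan nan theta from u -0.6 model v 215.54
u vs theta [(0.0, [302.06, 218.07]), (0.3, [302.86, 219.32]), (0.6, [304.43, 220.41]), (0.9, [306.61, 221.23])]
[ 0.5157 -0.016   0.0418] [0.1 0.2 0.4]ang.py:8: RuntimeWarning: Mean of empty slice.
  f=a[np.argmin(abs(q[:,0]-u.mean()))]; o=ctrl.get_obs()
  ret = ret.dtype.type(ret / rcount)
ang.py:9: RuntimeWarning: Mean of empty slice.
  print("n",len(u),"uv",u.mean().round(2),v.mean().round(2),"theta from u",f.round(3),"model v",q[np.argmin(abs(q[:,0]-u.mean())),1].round(2))
```

View pics/c2.png

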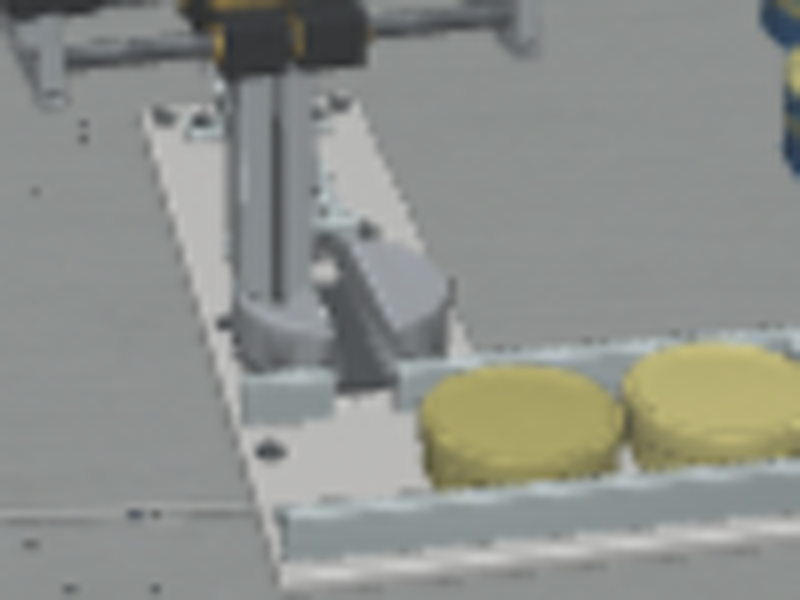

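Request:
move_arm(increments=[[0,0.0254,-0.0164,0,0,0,0.05],[0,0.0254,-0.0164,0,0,0,0.05],[0,0,0,0,0,0,0],[0,0,0,0,0,0,0]])

```text
time_s: 9.85
ee_pos: [0.5138, -0.0139, 0.0419]
eef_rot: [-3.141, -0.0, 1.667]
force: [0.4, -1.0, 0.2]
grip_width: 0.0
grip_force: 0.6
```

Request:
move_arm(increments=[[0,-0.1,0,0,0,0,0],[0,-0.1,0,0,0,0,0],[0,0,0,-0.3,0,0,0],[0,0,0,-0.5,0,0,0],[0,0,0,-0.5,0,0,0],[0,0,0,-0.5,0,0,0],[0,0,0,-0.2,0,0,0],[0,0,0,0,0,0,0]])

```text
time_s: 10.65
ee_pos: [0.5152, -0.0241, 0.1427]
eef_rot: [3.14, 0.0, 1.665]
force: [-0.7, 0.8, -0.7]
grip_width: 0.0007
grip_force: 0.0
```

```bash
python3 ang.py; python3 - <<'E'
from h import *
C=np.array([.537,.0055]); p=ctrl.camera("side"); S=8
im=cv2.resize(p["color"][195:270,275:375],(800,600),interpolation=cv2.INTER_CUBIC)
f=lambda X:tuple(int(round(w)) for w in ((proj(p,X)-[275,195]+.5)*S-.5))
for th,col in((.0,(0,255,0)),(.15,(255,0,255))):
    a=.094+th; ex=np.array([np.cos(a),np.sin(a)]); ey=np.array([-ex[1],ex[0]])
    for s in(-.009,.009): cv2.line(im,f([*(C+s*ex-.037*ey),.034]),f([*(C+s*ex+.037*ey),.034]),col,1)
    cv2.circle(im,f([*(C-.025*ex),.064]),4,col,1)
cv2.imwrite("pics/c3.png",im)
E
```

```text
n 31 uv 303.0 217.68 theta from u 0.335 model v 219.46
u vs theta [(0.0, [302.06, 218.07]), (0.3, [302.86, 219.32]), (0.6, [304.43, 220.41]), (0.9, [306.61, 221.23])]
[ 0.5147 -0.0241  0.1415] [-0.3  0.3 -0.6]
```

View pics/c3.png

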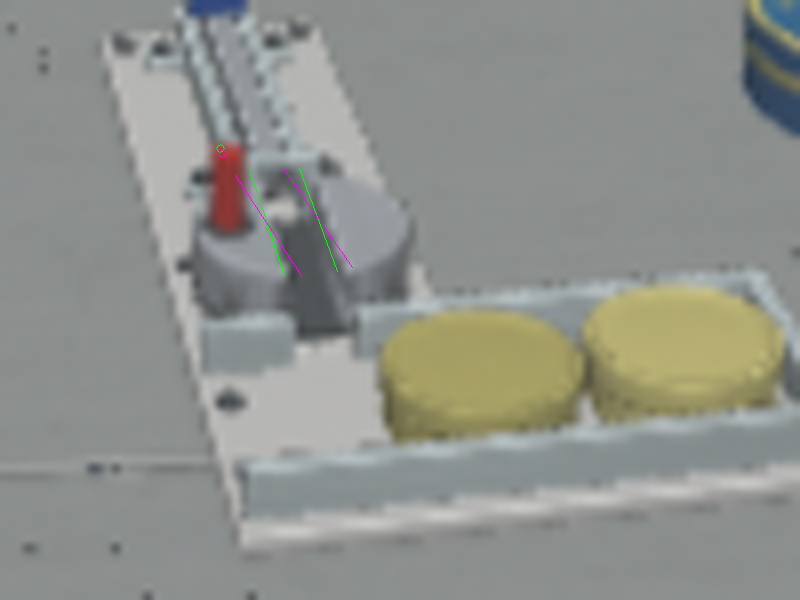

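Request:
move_arm(increments=[[0,0.487,0.05,0,0,0,0],[0,0.487,0.05,0,0,0,0],[0,0.487,0.05,0,0,0,0],[0,0.487,0.05,0,0,0,0],[0,0.487,0.05,0,0,0,0],[0,0.487,0.05,0,0,0,0],[0,0.487,0.05,0,0,0,0],[0,0.487,0.05,0,0,0,0],[0,0.487,0.05,0,0,0,0],[0,0.487,0.04,0,0,0,0],[0,0,0,0,0,0,0],[0,0,0,0,0,0,0]])

```text
time_s: 11.95
ee_pos: [0.5158, 0.2207, 0.1406]
eef_rot: [-3.139, 0.001, 1.666]
force: [0.5, -1.3, -0.0]
grip_width: 0.0005
grip_force: 0.0
```

Request:
move_arm(increments=[[0,0,0,0.4,0,0,0],[0,0,0,0.4,0,0,0],[0,0,0,0.4,0,0,0],[0,0,0,0.4,0,0,0],[0,0,0,0.3,0,0,0],[0,0,0,0.1,0,0,0],[0,0,0,0,0,0,0],[0,0,0,0,0,0,0]])

```text
time_s: 12.75
ee_pos: [0.5167, 0.2208, 0.0427]
eef_rot: [3.141, -0.0, 1.665]
force: [-1.0, -0.5, 0.7]
grip_width: 0.0003
grip_force: 0.0
```

```bash
python3 - <<'E'
from h import *
o=ctrl.get_obs(); print(o["ee_pos"],o["force"])
ims=[]
for n,(x,y) in(("top",(240,180)),("side",(265,165))):
    p=ctrl.camera(n); ims.append(cv2.resize(p["color"][y:y+80,x:x+80],(400,400),interpolation=cv2.INTER_CUBIC))
cv2.imwrite("pics/c4.png",np.hstack(ims))
E
```

```text
[0.51674777 0.22081981 0.04270222] [-1.01705261 -0.47821734  0.73505801]
```

View pics/c4.png

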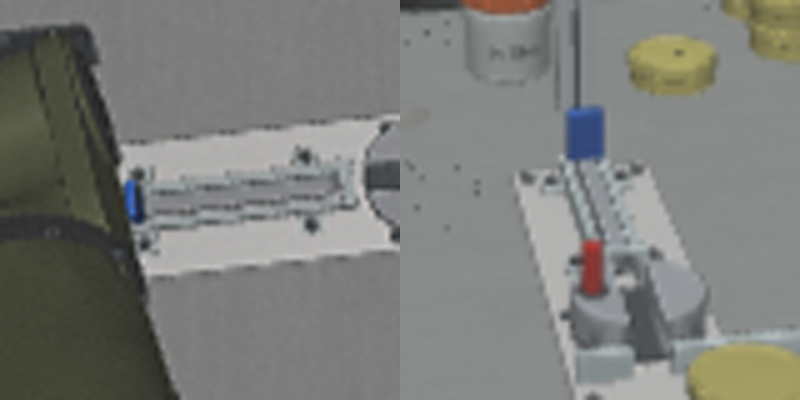

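Request:
move_arm(increments=[[0,-0.1,0,0,0,0,0],[0,-0.1,0,0,0,0,0],[0,-0.04,0,0,0,0,0],[0,-0.04,0,0,0,0,0],[0,-0.04,0,0,0,0,0],[0,-0.04,0,0,0,0,0],[0,-0.04,0,0,0,0,0],[0,-0.04,0,0,0,0,0],[0,-0.04,0,0,0,0,0],[0,-0.04,0,0,0,0,0],[0,-0.04,0,0,0,0,0],[0,-0.04,0,0,0,0,0]])

```text
time_s: 14.05
ee_pos: [0.5192, 0.1908, 0.0419]
eef_rot: [3.141, -0.0, 1.665]
force: [1.1, 1.7, -0.7]
grip_width: 0.0
grip_force: 1.0
```

Request:
move_arm(increments=[[0,-0.04,0,0,0,0,0],[0,-0.04,0,0,0,0,0],[0,-0.04,0,0,0,0,0],[0,-0.04,0,0,0,0,0],[0,-0.04,0,0,0,0,0],[0,-0.04,0,0,0,0,0]])

```text
time_s: 14.65
ee_pos: [0.5203, 0.1789, 0.042]
eef_rot: [3.142, 0.0, 1.665]
force: [2.0, 2.2, -0.4]
grip_width: 0.001
grip_force: 1.0
```

Request:
move_arm(increments=[[0,-0.06,0,0,0,0,0],[0,-0.08,0,0,0,0,0],[0,-0.08,0,0,0,0,0],[0,-0.08,0,0,0,0,0],[0,-0.08,0,0,0,0,0],[0,-0.08,0,0,0,0,0],[0,-0.08,0,0,0,0,0],[0,-0.08,0,0,0,0,0],[0,-0.08,0,0,0,0,0],[0,-0.08,0,0,0,0,0]])

```text
time_s: 15.65
ee_pos: [0.5239, 0.1399, 0.042]
eef_rot: [3.142, -0.0, 1.665]
force: [2.0, 2.4, -0.3]
grip_width: 0.0005
grip_force: 1.1
```

Request:
move_arm(increments=[[0,-0.08,0,0,0,0,0],[0,-0.08,0,0,0,0,0],[0,-0.08,0,0,0,0,0],[0,-0.08,0,0,0,0,0],[0,-0.08,0,0,0,0,0],[0,-0.08,0,0,0,0,0],[0,-0.08,0,0,0,0,0],[0,-0.08,0,0,0,0,0],[0,-0.08,0,0,0,0,0],[0,-0.06,0,0,0,0,0],[0,0,0,0,0,0,0]])

```text
time_s: 16.75
ee_pos: [0.5274, 0.1009, 0.0418]
eef_rot: [-3.141, 0.0, 1.664]
force: [-0.0, -0.5, -0.2]
grip_width: 0.0005
grip_force: 0.0
```

Request:
move_arm(increments=[[0,-0.04,0,0,0,0,0],[0,-0.04,0,0,0,0,0],[0,-0.04,0,0,0,0,0],[0,-0.04,0,0,0,0,0],[0,-0.04,0,0,0,0,0],[0,-0.04,0,0,0,0,0],[0,-0.04,0,0,0,0,0],[0,-0.04,0,0,0,0,0],[0,-0.04,0,0,0,0,0],[0,-0.04,0,0,0,0,0]])

```text
time_s: 17.75
ee_pos: [0.5294, 0.0813, 0.0419]
eef_rot: [-3.141, 0.0, 1.665]
force: [-0.9, 1.0, -1.9]
grip_width: 0.0004
grip_force: 1.0
```

Request:
move_arm(increments=[[0,-0.02,0,0,0,0,0],[0,-0.02,0,0,0,0,0],[0,-0.02,0,0,0,0,0],[0,0,0,0,0,0,0]])

```text
time_s: 18.15
ee_pos: [0.5298, 0.0783, 0.042]
eef_rot: [3.141, 0.0, 1.665]
force: [-0.7, 0.4, -0.4]
grip_width: 0.0004
grip_force: 0.3
```

Request:
move_arm(increments=[[0,-0.02,0,0,0,0,0],[0,-0.02,0,0,0,0,0],[0,0,0,0,0,0,0]])

```text
time_s: 18.45
ee_pos: [0.53, 0.0764, 0.042]
eef_rot: [3.141, 0.0, 1.665]
force: [1.1, 1.6, -1.0]
grip_width: 0.0003
grip_force: 0.5
```

Request:
move_arm(increments=[[0,-0.02,0,0,0,0,0],[0,-0.02,0,0,0,0,0],[0,0,0,0,0,0,0]])

```text
time_s: 18.75
ee_pos: [0.5302, 0.0744, 0.042]
eef_rot: [3.141, 0.0, 1.665]
force: [-0.3, 1.6, -0.5]
grip_width: 0.0006
grip_force: 0.5
```

Request:
move_arm(increments=[[0,-0.02,0,0,0,0,0],[0,0,0,0,0,0,0]])

```text
time_s: 18.95
ee_pos: [0.5303, 0.0734, 0.042]
eef_rot: [3.141, 0.0, 1.665]
force: [0.7, 1.8, -0.5]
grip_width: 0.0005
grip_force: 0.5
```

Request:
move_arm(increments=[[0,-0.02,0,0,0,0,0],[0,0,0,0,0,0,0]])

```text
time_s: 19.15
ee_pos: [0.5304, 0.0725, 0.042]
eef_rot: [3.141, -0.0, 1.665]
force: [0.9, 2.2, 0.4]
grip_width: 0.0006
grip_force: 1.0
```

Request:
move_arm(increments=[[0,-0.02,0,0,0,0,0],[0,0,0,0,0,0,0]])

```text
time_s: 19.35
ee_pos: [0.5304, 0.0724, 0.042]
eef_rot: [3.141, -0.001, 1.665]
force: [0.7, 10.3, -0.4]
grip_width: 0.0004
grip_force: 4.7
```

Request:
move_arm(increments=[[0,-0.02,0,0,0,0,0],[0,0,0,0,0,0,0]])

```text
time_s: 19.55
ee_pos: [0.5304, 0.0723, 0.0421]
eef_rot: [3.141, -0.003, 1.665]
force: [0.5, 15.9, 0.2]
grip_width: 0.0005
grip_force: 8.3
```

Hard stop felt at 10–16 N: the tab is against the strap. I'll back off, rise, move clear and look.

Request:
move_arm(increments=[[0,0.1,0,0,0,0,0],[0,0.2,0,0,0,0,0],[0,0.2,0,0,0,0,0],[0,0,0,-0.5,0,0,0],[0,0,0,-0.8,0,0,0],[0,0,0,-0.8,0,0,0],[0,0,0,-0.8,0,0,0],[0,0.5,0,0,0,0,0],[0,0.7,0,0,0,0,0],[0,0.7,0,0,0,0,0],[0,0.7,0,0,0,0,0],[0,0.7,0,0,0,0,0],[0,0.5,0,0,0,0,0],[0,0,0,0,0,0,0],[0,0,0,0,0,0,0]])

```text
time_s: 21.05
ee_pos: [0.5099, 0.2848, 0.1867]
eef_rot: [-3.141, 0.0, 1.666]
force: [-0.4, -0.1, 0.4]
grip_width: 0.0009
grip_force: 0.0
```

```bash
python3 - <<'E'
from h import *
ims=[]
for n,(x,y) in(("top",(260,155)),("side",(275,175))):
    p=ctrl.camera(n); ims.append(cv2.resize(p["color"][y:y+110 if n=="top" else y+90,x:x+110 if n=="top" else x+90],(400,400),interpolation=cv2.INTER_CUBIC))
cv2.imwrite("pics/c5.png",np.hstack(ims)); print(ctrl.get_obs()["ee_pos"])
E
```

```text
[0.51037219 0.28386376 0.18693973]
```

View pics/c5.png

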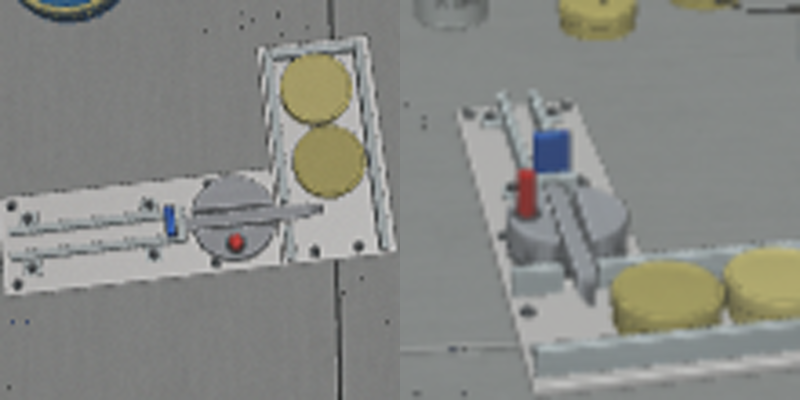

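The bar runs through the disc slot, with its tip at (320,210) in the lane. The tab is against the strap at (170,220), and the tins haven't moved.

```bash
python3 -c "
from station import ctrl
print(ctrl.hand_in())"
```

```text
the job is handed in; nothing more can be done
None
```

The stop gate is closed and the job is handed in: the disc slot is lined up, the bar is through it and fully home with the tab against the strap, and the lane tins stand where they were.

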